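# Tip a glove carton onto its back and seat it in its bench holder

## Robot

A 6-joint arm with a two-finger parallel gripper is mounted at the origin on the work surface. World frame = base frame: x ahead of the robot, y to its left, z up, the work surface at z = 0. Lengths are in m, angles in rad, forces in N, time in s.
With the tool pointing down it reaches from about 0.35 to 0.725 m from the base axis. Payload 4.3 kg.
Tool frame: the origin (TCP) lies on the mounting face of the last link; the fingertips stand 173 mm ahead of it and the grasp point (between the pads) lies 155 mm ahead of it; z points along the fingers, y is the line along which they close (so a half turn about z gives the same grasp; the last joint's range is limited). The gripper opens to 85 mm and grips with 20 to 120 N. Pads are 22 mm wide; open, the fingers measure 114 mm over their backs; the gripper's body (76 mm by 85 mm) begins 54 mm behind the grasp point. The pads swing forward as they close: fully open they stand 13 mm farther back than shut.
Start: joints at [-1.28, 0.377, 0.081, 1.274, 0, 1.46], TCP at [0.224, -0.529, 0.405] pointing down, gripper open.
Joint ranges: [-2.72, 2.72], [-0.84, 1.66], [-1.02, 1.22], [-1.77, 2.12], [-1.37, 1.28], [-3.14, 3.14]. Speed limits (rad/s): [2.57, 2.57, 3.14, 3.14, 3.14, 3.14].

## Interface

Orientations are given as a unit quaternion [x, y, z, w].
In Python, from bench import sensors, imaging, manip gives the robot as it stands. The module is installed in compiled form; this text tells all that it offers.
- The arm moves only by the tool drive_tool, never from a script. Its argument "motion" is one flat list of numbers, 6 for each row, row after row: the shift along the world's x, y, z in units of 25 mm (1.0 is 25 mm), then the turn, a rotation vector about the world's x, y, z in rad. A call has 1 to 8 rows; each row shifts and turns the commanded pose from where the row before left it; what a row does not reach is not made up. A row lasts 1/12 s, in which the tool goes at most 41.7 mm and 7.16 degrees, less where a joint would pass 70% of its speed; a pose out of reach is approached as far as the arm can. A call is refused whole if a number of a shift passes 1 or a number of a turn 0.125, either way. A call with a gripper value outside its range is refused whole. "gripper" is the gripper command: -1 is fully open, 1 is shut, values between are in proportion, set as the call begins (left out, the last holds). The fingers move at their own pace and stop on an object; "grip_force" is the grip in N (left out, the last holds). Time passes only in rows, so rows that do not move let the fingers close. It gives the time, the measured TCP pose, the force, the opening and the grip force at its end, in the units of the state.
- sensors.get_state(): the state, without advancing time (a new reading comes with each control period).
- imaging.camera(name): name is "scene" or "top" or "wrist"; returns a dict with "pixels" (384x512x3 uint8, blue, green, red), "depth" (384x512 float32, m along the optical axis (not along the pixel's ray), 0 where there is no reading), "fx", "fy", "cx", "cy" (pixels), "R" (3x3) and "t" (3): a world point X has camera coordinates R X + t. Camera axes: x right, y down, z forward; pixel columns grow to the right and rows downward; lengths in m; the calibration is good to about 2 mm. A picture is of the moment at which its call begins.
- manip.hand_in(): hands the job in; it is judged then, once.
The state is a dict: "clock": time; "q": joint angles; "qvel": joint speeds; "joint_efforts": joint torques, N m; "eef_pos": TCP position; "tcp_rot": TCP orientation; "ft_force": force on the tool from outside, world axes, zero at the start; "wrist_torque": the same for the moment, N m; "finger_gap": opening from 0.0 (shut) to 1.0 (fully open); "gripper_force": force on a finger pad.
Only numpy, scipy, OpenCV 4.12 (cv2) and the standard library are available. Lean on these libraries where they do the work, as an engineer would, in place of code of your own. Each camera call takes 0.05 s, during which the arm holds its last target. There are 200 camera calls.

## Task

The full glove carton is standing on end in front of its steel bench holder. Tip it over towards the holder so that it lies on its back with the dispensing opening up, then square it up, slide it end-first into the holder and push until you feel it firm against the depth stop on the back plate. The carton is thin card: never push it hard enough to crush it, and leave the slide box, the oil bottle and the mug where they are.

Things in the scene. Friction and masses are not known exactly. Their poses are not given: they have to be found in the camera images.
- carton: Full glove carton, pale card with grey bands, 125 x 90 x 230 mm along its x, y, z; 0.36 to 0.56 kg, too thick to grip. Origin at its centre. It starts standing on end (z up), -y face towards the holder. Lying on its -y face it is 90 mm high, y up, and its +z end points to the holder. Pressed by the robot with more than 22 N it crushes.
- opening (a point): Centre of the long oval dispensing opening on the carton's broad +y face (45 mm from the carton's centre), same axes as the carton. A push of 1 to 2 N on this face near its top tips the standing carton over its lower -y edge; past about 21 degrees it falls by itself, away from the push. Pushed lower than about 95 mm over the desk it may slide instead.
- holder: Steel bench holder fixed to the desk, open at top and mouth. Origin on the desk at the middle of the back plate's inner face; +y runs out along the channel. Guides 60 mm high, 131 mm apart inside, straight to y = 110 mm, then flaring 28 mm each side to y = 165 mm. Seated, the carton's centre is at y = 121 to 143 mm (as the depth stop is set), x within 3 mm of 0.
- back_plate: Rigid back plate, 139 wide, 75 high, 4 mm thick; same frame as the holder. It carries the depth stop: a black rubber-faced pad 80 wide, 46 high on two rods, clamped with its face 6 to 28 mm in front of the plate, set differently each time, not measured: feel for it. The carton is firm when pressed on it with at least 4 N beyond the drag of sliding; 5 to 8 N is right.
- leaf_crest (a point): Crest of a sprung metal leaf in the holder's -x guide, 10 mm into the channel at rest (holder x = -55, y = 55, z = 37 mm). The carton presses it back. Sliding the carton takes 2 to 4 N on the desk and 4 to 10 N in all once the leaf grips; only a clear further rise of force means the depth stop is reached.
- slide_box: Bystander: closed grey plastic box for microscope slides, 77 x 100 x 35 mm, loose, origin at the middle of its underside.
- oil_bottle: Bystander: small amber bottle of immersion oil, 38 mm diameter, 78 mm high, loose, origin at the middle of its underside.
- mug: Bystander: white mug, 80 mm diameter, 92 mm high, with a handle, loose, origin at the middle of its underside.
There are look-alikes about, which are no part of the job. Of the things that look like the carton, take the one that is farthest to the robot's right at the start.

How it is judged:
By the outcome, as a careful person would: the job done as asked, in the order asked, and still so for the second after the job is handed in, with the robot touching nothing.
It also fails if it takes over 67 s, if anything falls off the work surface, if the arm or the gripper's body presses on something with over 40 N, if the wrist force passes 120 N, or if a joint passes its speed limit or range.

## Working session

There is one attempt and no reset: what is moved stays moved. The work goes in short steps, Python scripts to look and compute and a tool call to move; the robot and the scene stay as the last step left them, time stands still between calls to the robot, and variables do not carry over. Pictures are saved under pics/ and viewed, at most 10 in all, crops included, and the job is handed in when it is done.

Besides the shell and the picture viewer there is one more tool, called after ">>>" in YAML: its name, and indented under it one key for each argument. drive_tool: Moves the arm, as the interface text tells. Its arguments: {"type":"object","properties":{"motion":{"type":"array"},"gripper":{"type":"number"},"grip_force":{"type":"number"}},"required":["motion"]}

```bash
mkdir -p pics; cat > h.py <<'E'
import numpy as np, cv2
from bench import sensors, imaging, manip
def snap(n,f):
    c=imaging.camera(n); cv2.imwrite('pics/'+f+'.png',c['pixels']); np.savez('pics/'+f,**c); return c
def pt(c,u,v,r=1):
    d=c['depth'][v-r:v+r+1,u-r:u+r+1]; d=np.median(d[d>0]) if (d>0).any() else np.nan
    p=np.array([(u-c['cx'])/c['fx']*d,(v-c['cy'])/c['fy']*d,d]); return (c['R'].T@(p-c['t'])).round(4)
def ld(f): return dict(np.load('pics/'+f+'.npz'))
E
python3 - <<'E'
from h import *
a=snap('scene','s1');b=snap('top','t1')
print(sensors.get_state())
E
```

```text
{'clock': 0.1, 'q': array([-1.28031898e+00,  3.77985856e-01,  7.97494987e-02,  1.27438715e+00,
        3.01442962e-05,  1.46050671e+00]), 'qvel': array([ 0.00210462, -0.00134201,  0.00404362, -0.00059709,  0.00104844,
        0.00199047]), 'joint_efforts': array([-6.84387578e-04, -4.64695573e+01,  2.70581353e+01,  1.20292237e-02,
       -1.79037097e-04,  1.73281464e-06]), 'eef_pos': array([ 0.22425795, -0.52916882,  0.40385251]), 'tcp_rot': array([ 9.79989913e-01,  1.99045057e-01, -6.71867180e-05, -9.11242870e-04]), 'ft_force': array([ 0.5227175 , -0.08720469, -0.14691563]), 'wrist_torque': array([-0.03722139, -0.02405916, -0.0263649 ]), 'gripper_force': 0.0, 'finger_gap': 1.002229449591745}
```

View pics/s1.png

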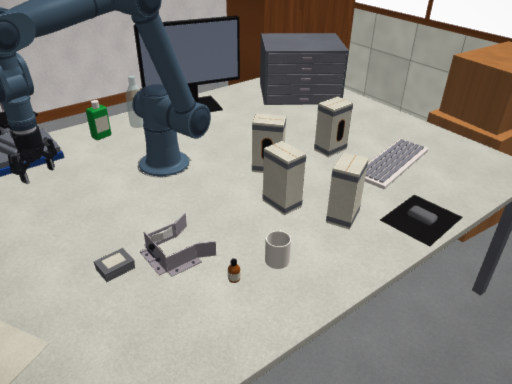

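View pics/t1.png

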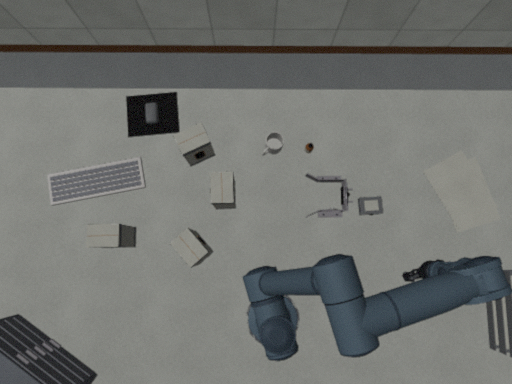

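Scene: four carton-like boxes, at scene px (268,143), (334,125), (284,177), (347,190); in top px they are (105,235), (190,247), (222,190), (195,145). The holder is at top (330,195) with its mouth to the left (+y). The robot's right is image right, so I expect the carton to be top (222,190), scene (284,177). I'll measure them all and take a close crop.

```bash
python3 - <<'E'
from h import *
c=ld('t1'); 
for n,u,v in [('A',222,185),('B',193,138),('C',103,235),('D',187,247),('mug',274,143),('bot',309,147),('slide',371,206),('plate',347,197),('deskL',270,180)]: print(n,pt(c,u,v))
# carton tops cluster
v,u=np.mgrid[0:384,0:512]; d=c['depth']
P=np.stack([(u-c['cx'])/c['fx']*d,(v-c['cy'])/c['fy']*d,d],-1)@c['R']-c['R'].T@c['t']
m=((P[...,2]>.222)&(P[...,2]<.24)&(d>0)).astype(np.uint8)
n,l,s,ce=cv2.connectedComponentsWithStats(m)
for i in range(1,n):
    if s[i,4]>200:
        q=P[l==i][:,:2].astype(np.float32); r=cv2.minAreaRect(q); print(ce[i].round(),r, cv2.boxPoints(r).round(4).tolist())
# holder guides
for lo,hi in((.045,.066),(.066,.085)):
  h=(P[...,2]>lo)&(P[...,2]<hi)&(u>295)&(u<362)&(v>165)&(v<225)
  print(lo,[(a,b,*P[b,a].round(3)) for b,a in zip(*np.nonzero(h))][::6])
k=cv2.resize(c['pixels'][110:240,160:400],None,fx=3.3,fy=3.3,interpolation=2); cv2.imwrite('pics/t1c.png',k)
s=ld('s1'); k=cv2.resize(s['pixels'][110:290,80:380],None,fx=2.6,fy=2.6,interpolation=2); cv2.imwrite('pics/s1c.png',k)
E
```

```text
A [0.5461 0.2108 0.2298]
B [0.7372 0.3307 0.2296]
C [0.3467 0.6691 0.2298]
D [0.3027 0.3418 0.2299]
mug [ 0.7818 -0.0085  0.0065]
bot [ 0.7491 -0.1615  0.0597]
slide [ 0.4888 -0.4359  0.034 ]
plate [ 0.5236 -0.322   0.0688]
deskL [ 0.6095  0.0098 -0.0008]
[192. 138.] ((0.7362757921218872, 0.3369046151638031), (0.09290307760238647, 0.12440019845962524), 26.258739471435547) [[0.6671000123023987, 0.37209999561309814], [0.722100019454956, 0.2606000006198883], [0.8054999709129333, 0.30169999599456787], [0.7504000067710876, 0.4131999909877777]]
[222. 187.] ((0.5378198623657227, 0.21165481209754944), (0.12640021741390228, 0.08962205052375793), 3.633007049560547) [[0.47189998626708984, 0.2524000108242035], [0.47760000824928284, 0.16290000081062317], [0.6036999821662903, 0.17090000212192535], [0.5981000065803528, 0.2603999972343445]]
[103. 235.] ((0.3451332449913025, 0.6707128882408142), (0.08911605179309845, 0.12881866097450256), 0.42715388536453247) [[0.3000999987125397, 0.7347999811172485], [0.3010999858379364, 0.6060000061988831], [0.3901999890804291, 0.6065999865531921], [0.3892000019550
[... 3790 characters left out ...]
int64(188), np.float64(0.563), np.float64(-0.313), np.float64(0.073)), (np.int64(346), np.int64(191), np.float64(0.549), np.float64(-0.317), np.float64(0.075)), (np.int64(347), np.int64(193), np.float64(0.541), np.float64(-0.322), np.float64(0.072)), (np.int64(345), np.int64(195), np.float64(0.533), np.float64(-0.314), np.float64(0.067)), (np.int64(348), np.int64(196), np.float64(0.527), np.float64(-0.325), np.float64(0.073)), (np.int64(346), np.int64(200), np.float64(0.509), np.float64(-0.315), np.float64(0.077)), (np.int64(346), np.int64(206), np.float64(0.484), np.float64(-0.317), np.float64(0.067)), (np.int64(338), np.int64(210), np.float64(0.467), np.float64(-0.282), np.float64(0.067))]
```

View pics/t1c.png

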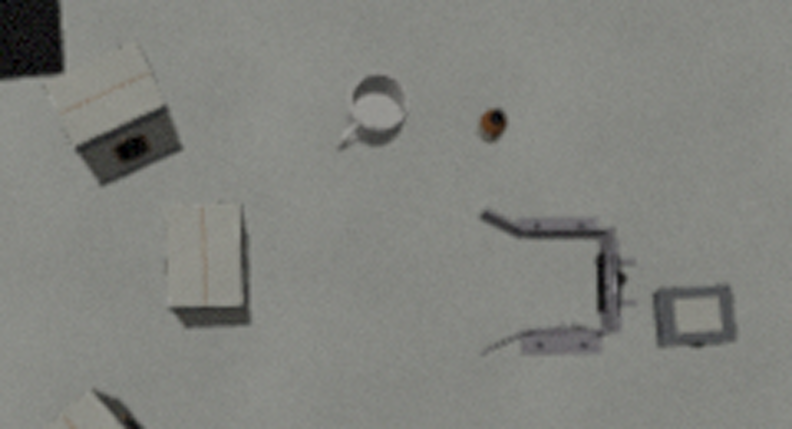

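View pics/s1c.png

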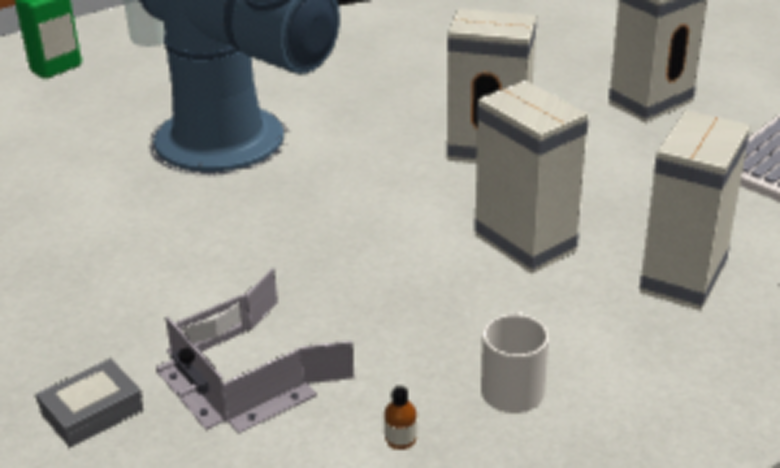

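Top crop: target carton (205,255 in the crop) with its top edge on; the holder is at (560,285), mouth left. The scene crop shows the same carton at (530,175) with no opening visible, so its opening faces away from the holder, as described. It is at (0.538, 0.212), yaw 3.6°, size 126x90, top at 0.23, and farthest right of the four. Holder plate y≈-0.31, channel centre x≈0.537.

>>> drive_tool:
  motion: [0.8, 1, 0.4, 0, 0, 0.05, 0.8, 1, 0.4, 0, 0, 0.05, 0.8, 1, 0.4, 0, 0, 0.05, 0.8, 1, 0.4, 0, 0, 0.05, 0.8, 1, 0.4, 0, 0, 0.05, 0.8, 1, 0.4, 0, 0, 0.05, 0.8, 1, 0.4, 0, 0, 0.05, 0.8, 1, 0.4, 0, 0, 0.05]
  gripper: -1

```text
clock: 0.77
eef_pos: [0.3849, -0.328, 0.4848]
tcp_rot: [0.92, 0.391, -0.0, -0.0]
ft_force: [0.3, -0.3, -0.9]
finger_gap: 0.998
gripper_force: 0.0
```

>>> drive_tool:
  motion: [0.8, 1, 0, 0, 0, 0.05, 0.8, 1, 0, 0, 0, 0.05, 0.8, 1, 0, 0, 0, 0.05, 0.8, 1, 0, 0, 0, 0.05, 0.8, 1, 0, 0, 0, 0.05, 0.8, 1, 0, 0, 0, 0.05, 0, 1, 0, 0, 0, 0.05, 0, 1, 0, 0, 0, 0.05]

```text
clock: 1.43
eef_pos: [0.5051, -0.128, 0.4838]
tcp_rot: [0.824, 0.566, -0.0, -0.001]
ft_force: [0.4, 0.3, 0.9]
finger_gap: 1.0
gripper_force: 0.0
```

>>> drive_tool:
  motion: [0, 1, 0, 0, 0, 0.05, 0, 1, 0, 0, 0, 0.05, 0, 1, 0, 0, 0, 0.05, 0, 1, 0, 0, 0, 0.05, 0, 1, 0, 0, 0, 0.05, 0, 1, 0, 0, 0, 0.05, 0, 1, 0, 0, 0, 0.05, 0, 1, 0, 0, 0, 0.05]

```text
clock: 2.1
eef_pos: [0.504, 0.0718, 0.4843]
tcp_rot: [0.696, 0.718, -0.0, -0.0]
ft_force: [-0.1, 0.3, -0.1]
finger_gap: 0.998
gripper_force: 0.0
```

>>> drive_tool:
  motion: [0, 1, 0, 0, 0, 0, 0, 1, 0, 0, 0, 0, 0, 1, 0, 0, 0, 0, 0, 1, 0, 0, 0, 0, 0, 1, 0, 0, 0, 0, 0, 1, 0, 0, 0, 0, 0, 1, 0, 0, 0, 0, 0, 0, 0, 0, 0, 0]

```text
clock: 2.77
eef_pos: [0.5039, 0.249, 0.4837]
tcp_rot: [0.695, 0.719, 0.0, -0.001]
ft_force: [0.3, -0.2, -0.6]
finger_gap: 1.004
gripper_force: 0.0
```

```bash
cat >> h.py <<'E'
from scipy.spatial.transform import Rotation as Ro
def st():
    s=sensors.get_state(); y=Ro.from_quat(s['tcp_rot']).as_matrix()
    print(s['clock'],s['eef_pos'].round(4),'yaw',np.degrees(np.arctan2(y[1,1],y[0,1])).round(2),'tz',y[:,2].round(3),s['ft_force'].round(2),s['q'].round(2))
E
python3 -c "from h import *; st()"
```

```text
2.7667 [0.5039 0.249  0.4837] yaw 1.97 tz [-0.002  0.001 -1.   ] [ 0.29 -0.23 -0.6 ] [0.35 0.35 0.24 1.46 0.   1.88]
```

>>> drive_tool:
  motion: [0.3, 0.8, 0, 0, 0, 0.03, 0.3, 0.8, 0, 0, 0, 0, 0.3, 0.8, 0, 0, 0, 0, 0.35, 0.85, 0, 0, 0, 0, 0, 0, -1, 0, 0, 0, 0, 0, -1, 0, 0, 0, 0, 0, -1, 0, 0, 0, 0, 0, -1, 0, 0, 0]

```text
clock: 3.43
eef_pos: [0.5356, 0.3264, 0.3832]
tcp_rot: [0.686, 0.728, -0.0, 0.0]
ft_force: [0.7, 0.3, -0.4]
finger_gap: 0.996
gripper_force: 0.0
```

>>> drive_tool:
  motion: [0, 0, -0.75, 0, 0, 0, 0, 0, 0, 0, 0, 0]

```text
clock: 3.6
eef_pos: [0.5342, 0.3255, 0.3607]
tcp_rot: [0.686, 0.728, -0.004, -0.002]
ft_force: [-0.8, -0.3, -0.4]
finger_gap: 1.001
gripper_force: 0.0
```

```bash
python3 -c "
from h import *; st(); a=snap('scene','s2');w=snap('wrist','w2')
k=cv2.resize(a['pixels'][60:240,200:430],None,fx=2,fy=2,interpolation=2)
cv2.imwrite('pics/c2.png',np.hstack([k,cv2.resize(w['pixels'],(340,360))]))"
```

```text
3.6 [0.5342 0.3255 0.3607] yaw 3.41 tz [-0.008 -0.004 -1.   ] [-0.8  -0.26 -0.4 ] [ 0.45  0.5   0.16  1.24 -0.    1.96]
```

View pics/c2.png

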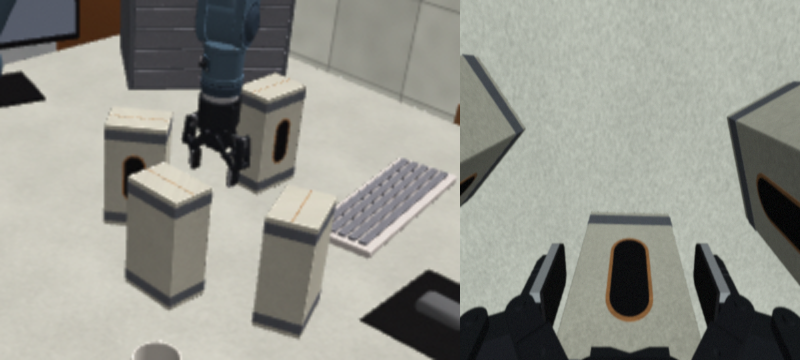

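The gripper (upper crop centre, ~(220,150)) is behind the target. The wrist view shows the opening (629,280) facing the gripper, centred between the fingers. Now I tip it.

>>> drive_tool:
  motion: [0, -0.8, 0, 0, 0, 0, 0, -0.8, 0, 0, 0, 0, 0, -0.3, 0, 0, 0, 0, 0, -0.3, 0, 0, 0, 0, 0, -0.3, 0, 0, 0, 0]

```text
clock: 4.12
eef_pos: [0.5361, 0.2642, 0.3675]
tcp_rot: [0.686, 0.728, 0.002, 0.0]
ft_force: [0.1, 1.5, 1.0]
finger_gap: 1.0
gripper_force: 0.6
```

>>> drive_tool:
  motion: [0, -0.3, 0, 0, 0, 0, 0, -0.3, 0, 0, 0, 0, 0, -0.3, 0, 0, 0, 0, 0, -0.3, 0, 0, 0, 0]

```text
clock: 4.45
eef_pos: [0.5356, 0.2338, 0.366]
tcp_rot: [0.685, 0.728, 0.0, 0.0]
ft_force: [0.2, 1.5, 1.1]
finger_gap: 0.997
gripper_force: 0.4
```

>>> drive_tool:
  motion: [0, -0.3, 0, 0, 0, 0, 0, -0.3, 0, 0, 0, 0, 0, -0.3, 0, 0, 0, 0, 0, -0.3, 0, 0, 0, 0, 0, -0.3, 0, 0, 0, 0]

```text
clock: 4.87
eef_pos: [0.5355, 0.1959, 0.3659]
tcp_rot: [0.686, 0.728, -0.0, 0.0]
ft_force: [0.2, -0.4, -0.7]
finger_gap: 1.0
gripper_force: 0.0
```

>>> drive_tool:
  motion: [0, -0.2, 0, 0, 0, 0, 0, -0.2, 0, 0, 0, 0, 0, 0, 0, 0, 0, 0, 0, 0, 0, 0, 0, 0, 0, 0, 0, 0, 0, 0, 0, 0, 0, 0, 0, 0]

```text
clock: 5.37
eef_pos: [0.5356, 0.1871, 0.366]
tcp_rot: [0.685, 0.728, 0.0, -0.0]
ft_force: [0.5, -0.2, -0.3]
finger_gap: 1.001
gripper_force: 0.0
```

```bash
python3 -c "
from h import *; st(); a=snap('scene','s3');w=snap('wrist','w3')
k=cv2.resize(a['pixels'][60:300,80:430],(525,360),interpolation=2)
cv2.imwrite('pics/c3.png',np.hstack([k,cv2.resize(w['pixels'],(270,360))]))"
```

```text
5.3667 [0.5356 0.1871 0.366 ] yaw 3.46 tz [ 0.  0. -1.] [ 0.55 -0.18 -0.31] [ 0.22  0.37 -0.02  1.17  0.    1.73]
```

View pics/c3.png

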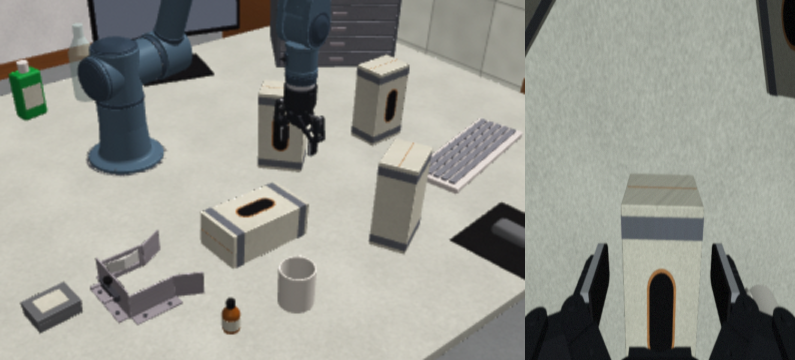

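The carton lies at (255,222) with the opening up, its end towards the holder. I back off and measure the carton and holder together.

>>> drive_tool:
  motion: [0, 1, 0, 0, 0, 0, 0, 1, 0, 0, 0, 0, 0, 1, 0, 0, 0, 0, 0, 0, 0, 0, 0, 0]

```text
clock: 5.8
eef_pos: [0.5353, 0.2654, 0.3658]
tcp_rot: [0.684, 0.729, 0.001, -0.001]
ft_force: [-0.5, -0.0, -0.3]
finger_gap: 0.999
gripper_force: 0.0
```

```bash
cat >> h.py <<'E'
def cloud(c):
    v,u=np.mgrid[0:384,0:512]; d=c['depth']
    P=np.stack([(u-c['cx'])/c['fx']*d,(v-c['cy'])/c['fy']*d,d],-1)@c['R']-c['R'].T@c['t']
    return P[d>0]
def box(P,z0,z1,x=(.4,.68),y=(-.3,.2)):
    m=(P[:,2]>z0)&(P[:,2]<z1)&(P[:,0]>x[0])&(P[:,0]<x[1])&(P[:,1]>y[0])&(P[:,1]<y[1])
    return P[m]
def carton():
    for n in('top','scene'):
        P=cloud(imaging.camera(n)); q=box(P,.083,.097)
        r=cv2.minAreaRect(q[:,:2].astype(np.float32)); print(n,len(q),'z',np.median(q[:,2]).round(4),r)
E
python3 - <<'E'
from h import *
st(); carton()
P=np.vstack([cloud(ld('t1'))]); S=cloud(ld('s3'))
for nm,Q in(('top',P),('scene',S)):
  for t,x,y in(('+x',(.585,.63),(-.29,-.215)),('-x',(.44,.49),(-.29,-.215))):
    q=box(Q,.02,.058,x,y)
    if len(q)>5:
      print(nm,t,len(q),'x pct',np.percentile(q[:,0],[5,50,95]).round(4),'slope deg',np.degrees(np.polyfit(q[:,1],q[:,0],1)[0]).round(2))
  q=box(Q,.02,.073,(.485,.59),(-.34,-.28)); 
  print(nm,'plate',len(q),np.percentile(q[:,1],[5,25,50,75,95]).round(4),np.degrees(np.polyfit(q[:,0],q[:,1],1)[0]).round(2))
E
```

```text
5.8 [0.5353 0.2654 0.3658] yaw 3.68 tz [ 0.     0.002 -1.   ] [-0.54 -0.02 -0.33] [0.35 0.43 0.07 1.2  0.   1.86]
top 1427 z 0.0901 ((0.5448640584945679, 0.04960697889328003), (0.12553125619888306, 0.2300223708152771), 2.3625104427337646)
scene 1458 z 0.0909 ((0.5457728505134583, 0.04917048662900925), (0.1345549374818802, 0.23387610912322998), 3.438119888305664)
top +x 36 x pct [0.5999 0.6011 0.6053] slope deg -0.14
top -x 21 x pct [0.4674 0.474  0.4777] slope deg -5.12
top plate 136 [-0.3317 -0.3177 -0.3131 -0.3074 -0.3056] 0.75
scene +x 199 x pct [0.6004 0.6044 0.6078] slope deg -0.11
scene -x 193 x pct [0.4664 0.4737 0.481 ] slope deg -3.66
scene plate 232 [-0.3342 -0.3294 -0.322  -0.3185 -0.3169] 1.5
```

>>> drive_tool:
  motion: [0, -1, 0.4, 0, 0, 0, 0, -1, 0.4, 0, 0, 0, 0, -1, 0.4, 0, 0, 0, 0, -1, 0.4, 0, 0, 0, 0, -1, 0.4, 0, 0, 0, 0, -1, 0.4, 0, 0, 0, 0, -1, 0.4, 0, 0, 0, 0, -1, 0.4, 0, 0, 0]

```text
clock: 6.57
eef_pos: [0.535, 0.0596, 0.4466]
tcp_rot: [0.686, 0.728, -0.0, 0.0]
ft_force: [0.5, 0.2, 0.3]
finger_gap: 1.004
gripper_force: 0.0
```

>>> drive_tool:
  motion: [0, -1, 0, 0, 0, 0, 0, -1, 0, 0, 0, 0, 0, -1, 0, 0, 0, 0, 0, -1, 0, 0, 0, 0, 0, -1, 0, 0, 0, 0, 0, -1, 0, 0, 0, 0, 0, -1, 0, 0, 0, 0, 0, -1, 0, 0, 0, 0]

```text
clock: 7.23
eef_pos: [0.5347, -0.1403, 0.4461]
tcp_rot: [0.686, 0.728, -0.0, 0.0]
ft_force: [0.3, 0.4, -0.6]
finger_gap: 1.003
gripper_force: 0.0
```

>>> drive_tool:
  motion: [0, -1, 0, 0, 0, 0, 0, -1, 0, 0, 0, 0, 0, -1, 0, 0, 0, 0, 0, -1, 0, 0, 0, 0, 0, -1, 0, 0, 0, 0, 0, -1, 0, 0, 0, 0, 0, -1, 0, 0, 0, 0, 0, 0, 0, 0, 0, 0]

```text
clock: 7.9
eef_pos: [0.5343, -0.318, 0.4452]
tcp_rot: [0.688, 0.726, -0.001, 0.0]
ft_force: [0.4, 0.1, -0.6]
finger_gap: 1.001
gripper_force: 0.0
```

```bash
python3 - <<'E'
from h import *
st(); w=snap('wrist','w4'); print((-w['R'].T@w['t']).round(3), w['R'][2].round(3))
E
```

```text
7.9 [ 0.5343 -0.318   0.4452] yaw 3.11 tz [-0.001 -0.002 -1.   ] [ 0.38  0.07 -0.59] [-0.64  0.48  0.34  1.43 -0.    0.88]
[ 0.529 -0.235  0.415] [ 0.015 -0.324 -0.946]
```

View pics/w4.png

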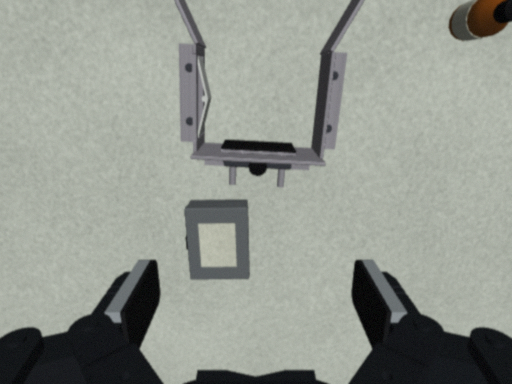

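The view is clear: right guide top edge ~(331,52)-(326,160), left ~(198,50)-(195,155), plate top edge ~(192,155)-(325,162), pad front ~(225,142)-(295,146), slide box at (217,240). I'll fit these from depth.

```bash
python3 - <<'E'
from h import *
w=ld('w4'); P=cloud(w)
for t,x,y in(('+x',(.58,.63),(-.295,-.215)),('-x',(.44,.5),(-.295,-.215))):
  for z0,z1 in((.01,.03),(.03,.05),(.05,.064)):
    q=box(P,z0,z1,x,y)
    if len(q)>8:
      e=np.polyfit(q[:,1],q[:,0],1); print(t,z0,len(q),'x@-.25',np.polyval(e,-.25).round(4),'yaw',-np.degrees(e[0]).round(2),np.percentile(q[:,0],[2,50,98]).round(4))
q=box(P,.068,.08,(.45,.62),(-.35,-.28)); e=np.polyfit(q[:,0],q[:,1],1); print('plate top',len(q),np.percentile(q[:,0],[1,99]).round(4),'y@.537',np.polyval(e,.537).round(4),'yaw',np.degrees(e[0]).round(2))
q=box(P,.03,.05,(.5,.575),(-.32,-.27)); print('pad',len(q),np.percentile(q[:,1],[5,50,95]).round(4))
for z0,z1,s in((.04,.062,'flare'),):
  for x in((.41,.5),(.58,.66)):
    q=box(P,z0,z1,x,(-.2,-.13)); i=np.argsort(q[:,1]); print(s,q[i][::max(1,len(i)//6)].round(3).tolist())
E
```

```text
+x 0.01 242 x@-.25 0.6005 yaw 0.15 [0.6002 0.6005 0.6008]
+x 0.03 275 x@-.25 0.6005 yaw 0.15 [0.6002 0.6005 0.6008]
+x 0.05 471 x@-.25 0.6018 yaw 0.11 [0.6003 0.6014 0.6043]
-x 0.01 209 x@-.25 0.4702 yaw -0.29 [0.4661 0.4686 0.4796]
-x 0.03 193 x@-.25 0.4749 yaw 1.95 [0.47   0.4749 0.4798]
-x 0.05 645 x@-.25 0.4699 yaw 1.05 [0.4656 0.4694 0.4784]
plate top 792 [0.468  0.6025] y@.537 -0.3157 yaw 0.1
pad 230 [-0.3055 -0.3052 -0.305 ]
flare [[0.468, -0.2, 0.057], [0.461, -0.194, 0.06], [0.463, -0.19, 0.044], [0.461, -0.185, 0.046], [0.458, -0.18, 0.048], [0.456, -0.175, 0.059]]
flare [[0.604, -0.2, 0.061], [0.608, -0.193, 0.06], [0.608, -0.187, 0.055], [0.613, -0.18, 0.06], [0.616, -0.174, 0.059], [0.62, -0.167, 0.061]]
```

Holder: centre x≈0.535, yaw≈0.1°, plate y≈-0.314, pad ≈8 mm ahead of it. The carton is 10 mm too far in +x and about 2.5° off. I'll square it from its +x side with both fingers along world y.

>>> drive_tool:
  motion: [0.34, 0.98, 0, 0, 0, 0.1, 0.34, 0.98, 0, 0, 0, 0.1, 0.34, 0.98, 0, 0, 0, 0.1, 0.34, 0.98, 0, 0, 0, 0.1, 0.34, 0.98, 0, 0, 0, 0.1, 0.34, 0.98, 0, 0, 0, 0.1, 0.34, 0.98, 0, 0, 0, 0.1, 0.34, 0.98, 0, 0, 0, 0.1]

```text
clock: 8.62
eef_pos: [0.6031, -0.1154, 0.4463]
tcp_rot: [0.345, 0.938, 0.0, -0.0]
ft_force: [0.9, -0.5, -0.5]
finger_gap: 1.001
gripper_force: 0.0
```

>>> drive_tool:
  motion: [0.34, 0.98, 0, 0, 0, 0.1, 0.34, 0.98, 0, 0, 0, 0.1, 0.34, 0.98, 0, 0, 0, 0.1, 0.34, 0.98, 0, 0, 0, 0.1, 0.34, 0.98, 0, 0, 0, 0.1, 0.34, 0.98, 0, 0, 0, 0.1, 0.34, 0.98, 0, 0, 0, 0.1, 0, 0, 0, 0, 0, 0]

```text
clock: 9.28
eef_pos: [0.6631, 0.059, 0.4456]
tcp_rot: [0.001, 1.0, 0.001, -0.0]
ft_force: [-0.3, -0.6, -0.4]
finger_gap: 1.0
gripper_force: 0.0
```

```bash
python3 - <<'E'
from h import *
st(); carton(); P=cloud(imaging.camera('wrist')); q=box(P,.083,.097); print(len(q),cv2.minAreaRect(q[:,:2].astype(np.float32)))
E
```

```text
9.2833 [0.6631 0.059  0.4456] yaw 89.85 tz [-0.     0.003 -1.   ] [-0.27 -0.58 -0.37] [-0.01  0.59  0.52  1.5   0.   -0.  ]
top 493 z 0.0904 ((0.5445279479026794, 0.049652524292469025), (0.12450842559337616, 0.22995510697364807), 2.752739191055298)
scene 1445 z 0.0908 ((0.5462716221809387, 0.0486794114112854), (0.13235126435756683, 0.23452626168727875), 2.7267587184906006)
28230 ((0.5598438382148743, 0.05167735368013382), (0.09754784405231476, 0.2304714024066925), 1.8236172199249268)
```

>>> drive_tool:
  motion: [0, -0.3, -1, 0, 0, 0, 0, 0, -1, 0, 0, 0, 0, 0, -1, 0, 0, 0, 0, 0, -1, 0, 0, 0, 0, 0, -1, 0, 0, 0, 0, 0, -1, 0, 0, 0, 0, 0, -1, 0, 0, 0, 0, 0, -1, 0, 0, 0]

```text
clock: 10.1
eef_pos: [0.6624, 0.0453, 0.2454]
tcp_rot: [0.007, 1.0, -0.0, 0.0]
ft_force: [0.1, -0.7, -0.0]
finger_gap: 1.004
gripper_force: 0.0
```

>>> drive_tool:
  motion: [0, 0, -1, 0, 0, 0, 0, 0, -0.4, 0, 0, 0, -0.6, 0, 0, 0, 0, 0, -0.3, 0, 0, 0, 0, 0, -0.2, 0, 0, 0, 0, 0, -0.2, 0, 0, 0, 0, 0, 0, 0, 0, 0, 0, 0]

```text
clock: 10.68
eef_pos: [0.6301, 0.0464, 0.2119]
tcp_rot: [0.006, 1.0, 0.0, 0.0]
ft_force: [-0.4, -0.1, 0.1]
finger_gap: 1.003
gripper_force: 0.0
```

>>> drive_tool:
  motion: [-0.15, 0, 0, 0, 0, 0.014, -0.15, 0, 0, 0, 0, 0, -0.14, 0, 0, 0, 0, 0, -0.14, 0, 0, 0, 0, 0, -0.14, 0, 0, 0, 0, 0, 0, 0, 0, 0, 0, 0]

```text
clock: 11.18
eef_pos: [0.6125, 0.0467, 0.2115]
tcp_rot: [-0.002, 1.0, -0.0, 0.001]
ft_force: [1.1, -0.4, 1.5]
finger_gap: 0.998
gripper_force: 0.4
```

>>> drive_tool:
  motion: [-0.1, 0, 0, 0, 0, 0, 0, 0, 0, 0, 0, 0]

```text
clock: 11.35
eef_pos: [0.6103, 0.0467, 0.2114]
tcp_rot: [-0.002, 1.0, -0.0, 0.001]
ft_force: [1.2, -0.5, 2.4]
finger_gap: 0.994
gripper_force: 0.9
```

```bash
python3 - <<'E'
from h import *
st(); carton()
E
```

```text
11.35 [0.6103 0.0467 0.2114] yaw 90.19 tz [ 0.001 -0.    -1.   ] [ 1.24 -0.46  2.39] [-0.03  0.57 -0.13  0.87 -0.   -0.03]
top 607 z 0.09 ((0.5363814234733582, 0.05121181160211563), (0.12340816110372543, 0.2286921590566635), 0.4504166841506958)
scene 749 z 0.091 ((0.5465484857559204, 0.05028543621301651), (0.231230229139328, 0.1535082459449768), 89.85638427734375)
```

>>> drive_tool:
  motion: [-0.08, 0, 0, 0, 0, 0, 0, 0, 0, 0, 0, 0, 0.5, 0, 0, 0, 0, 0, 1, 0, 0, 0, 0, 0, 0.5, 0, 1, 0, 0, 0, 0, 0, 1, 0, 0, 0, 0, 0, 1, 0, 0, 0, 0, 0, 1, 0, 0, 0]

```text
clock: 12.12
eef_pos: [0.657, 0.0471, 0.3104]
tcp_rot: [-0.002, 1.0, 0.001, -0.002]
ft_force: [-0.4, -0.1, -0.2]
finger_gap: 1.002
gripper_force: 0.0
```

```bash
python3 - <<'E'
from h import *
st(); carton()
E
```

```text
12.1167 [0.657  0.0471 0.3104] yaw 90.18 tz [-0.005  0.001 -1.   ] [-0.43 -0.14 -0.23] [-0.02  0.59  0.17  1.16  0.   -0.03]
top 536 z 0.0905 ((0.5341466665267944, 0.05119431018829346), (0.1258520931005478, 0.22848019003868103), 0.32781535387039185)
scene 1162 z 0.0907 ((0.5338412523269653, 0.051230140030384064), (0.23371092975139618, 0.13417351245880127), 89.89717102050781)
```

>>> drive_tool:
  motion: [-0.5, 0.54, 0, 0, 0, -0.112, -0.5, 0.54, 0, 0, 0, -0.112, -0.5, 0.54, 0, 0, 0, -0.112, -0.5, 0.54, 0, 0, 0, -0.112, -0.5, 0.54, 0, 0, 0, -0.112, -0.5, 0.54, 0, 0, 0, -0.112, -0.5, 0.54, 0, 0, 0, -0.112, -0.5, 0.54, 0, 0, 0, -0.112]

```text
clock: 12.88
eef_pos: [0.5561, 0.1553, 0.309]
tcp_rot: [0.434, 0.901, -0.001, -0.002]
ft_force: [-0.4, 0.3, -0.5]
finger_gap: 1.003
gripper_force: 0.0
```

>>> drive_tool:
  motion: [-0.5, 0.54, 0, 0, 0, -0.112, -0.4, 0.54, 0, 0, 0, -0.112, 0, 0.54, 0, 0, 0, -0.112, 0, 0.54, 0, 0, 0, -0.112, 0, 0.54, 0, 0, 0, -0.112, 0, 0.54, 0, 0, 0, -0.112, 0, 0, 0, 0, 0, 0]

```text
clock: 13.47
eef_pos: [0.5342, 0.2375, 0.3092]
tcp_rot: [0.705, 0.709, -0.001, -0.002]
ft_force: [0.5, 0.3, -0.9]
finger_gap: 0.997
gripper_force: 0.0
```

```bash
python3 - <<'E'
from h import *
st(); carton()
E
```

```text
13.4667 [0.5342 0.2375 0.3092] yaw 0.37 tz [-0.004  0.    -1.   ] [ 0.52  0.29 -0.88] [ 0.31  0.44 -0.07  1.06  0.    1.87]
top 1419 z 0.09 ((0.5343834757804871, 0.05125592648983002), (0.1264895349740982, 0.22919267416000366), 0.05619416385889053)
scene 1433 z 0.091 ((0.5338456630706787, 0.05293561518192291), (0.13515841960906982, 0.23589655756950378), 0.5486534237861633)
```

>>> drive_tool:
  motion: [0, 0, -1, 0, 0, -0.005, 0, 0, -1, 0, 0, 0, 0, 0, -1, 0, 0, 0, 0, 0, -1, 0, 0, 0, 0, -0.9, 0, 0, 0, 0, 0, -0.9, 0, 0, 0, 0, 0, -0.4, 0, 0, 0, 0, 0, 0, 0, 0, 0, 0]

```text
clock: 14.23
eef_pos: [0.5352, 0.1784, 0.2105]
tcp_rot: [0.708, 0.707, -0.001, -0.0]
ft_force: [0.3, -0.2, 0.2]
finger_gap: 0.997
gripper_force: 0.0
```

>>> drive_tool:
  motion: [0, -0.2, 0, 0, 0, 0, 0, -0.2, 0, 0, 0, 0, 0, -0.2, 0, 0, 0, 0, 0, -0.3, 0, 0, 0, 0, 0, -0.3, 0, 0, 0, 0, 0, -0.3, 0, 0, 0, 0, 0, -0.3, 0, 0, 0, 0, 0, -0.3, 0, 0, 0, 0]

```text
clock: 14.9
eef_pos: [0.5359, 0.1277, 0.2114]
tcp_rot: [0.707, 0.708, 0.001, 0.0]
ft_force: [-0.6, 3.5, 2.3]
finger_gap: 1.001
gripper_force: 1.7
```

>>> drive_tool:
  motion: [0, -0.3, 0, 0, 0, 0, 0, -0.3, 0, 0, 0, 0, 0, -0.3, 0, 0, 0, 0, 0, -0.3, 0, 0, 0, 0, 0, -0.2, 0, 0, 0, 0, 0, 0, 0, 0, 0, 0]

```text
clock: 15.4
eef_pos: [0.5359, 0.092, 0.2112]
tcp_rot: [0.707, 0.707, -0.0, 0.001]
ft_force: [0.6, 0.8, 3.4]
finger_gap: 1.002
gripper_force: 0.4
```

```bash
python3 - <<'E'
from h import *
st(); carton()
E
```

```text
15.4 [0.5359 0.092  0.2112] yaw -0.02 tz [ 0.001 -0.001 -1.   ] [0.58 0.77 3.42] [ 0.05  0.45 -0.34  0.78 -0.    1.62]
top 1052 z 0.0901 ((0.532954216003418, -0.06356623023748398), (0.1733163595199585, 0.12279167026281357), 89.9319076538086)
scene 1586 z 0.0909 ((0.5364429354667664, -0.025417283177375793), (0.2549315094947815, 0.13374367356300354), 89.17195129394531)
```

>>> drive_tool:
  motion: [0, 0.1, 0.15, 0, 0, 0, 0, 0, 0.15, 0, 0, 0, 0, 0, 0, 0, 0, 0]

```text
clock: 15.75
eef_pos: [0.5353, 0.0959, 0.2186]
tcp_rot: [0.707, 0.708, -0.0, -0.0]
ft_force: [-0.5, 0.4, -0.2]
finger_gap: 1.002
gripper_force: 0.0
```

```bash
python3 - <<'E'
from h import *
st(); s=snap('scene','s5'); t=snap('top','t5'); w=snap('wrist','w5')
k=cv2.resize(s['pixels'][110:290,120:320],(400,360),interpolation=2)
cv2.imwrite('pics/c5.png',np.hstack([k,cv2.resize(t['pixels'][120:260,200:380],(400,311),interpolation=2)[:360] if 0 else cv2.resize(t['pixels'][110:272,180:360],(400,360),interpolation=2)]))
E
```

```text
15.75 [0.5353 0.0959 0.2186] yaw 0.08 tz [-0.001 -0.001 -1.   ] [-0.52  0.41 -0.18] [ 0.06  0.45 -0.33  0.8  -0.    1.63]
```

View pics/c5.png

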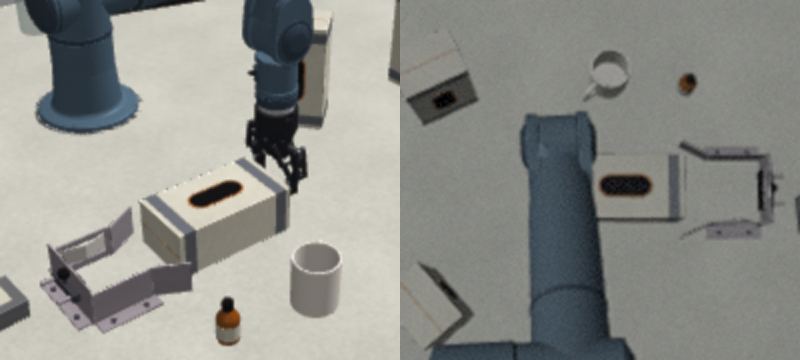

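The carton (crop (215,215)) is squared, opening up, leading end at the holder mouth and centred. I carry on pushing.

>>> drive_tool:
  motion: [0, -0.25, 0, 0, 0, 0, 0, -0.25, 0, 0, 0, 0, 0, -0.25, 0, 0, 0, 0, 0, -0.25, 0, 0, 0, 0, 0, -0.25, 0, 0, 0, 0, 0, -0.25, 0, 0, 0, 0]

```text
clock: 16.4
eef_pos: [0.5354, 0.0575, 0.2183]
tcp_rot: [0.707, 0.707, -0.0, -0.0]
ft_force: [-0.2, 1.4, -1.5]
finger_gap: 0.995
gripper_force: 0.8
```

>>> drive_tool:
  motion: [0, -0.25, 0, 0, 0, 0, 0, -0.25, 0, 0, 0, 0, 0, -0.25, 0, 0, 0, 0, 0, -0.25, 0, 0, 0, 0]

```text
clock: 16.73
eef_pos: [0.5355, 0.0326, 0.2185]
tcp_rot: [0.707, 0.707, 0.0, -0.0]
ft_force: [-0.1, 1.5, -1.7]
finger_gap: 1.002
gripper_force: 0.9
```

>>> drive_tool:
  motion: [0, -0.25, 0, 0, 0, 0, 0, -0.25, 0, 0, 0, 0, 0, -0.25, 0, 0, 0, 0]

```text
clock: 16.98
eef_pos: [0.5356, 0.0139, 0.2185]
tcp_rot: [0.707, 0.707, -0.0, 0.0]
ft_force: [0.2, 1.9, -1.5]
finger_gap: 0.998
gripper_force: 0.8
```

>>> drive_tool:
  motion: [0, -0.2, 0, 0, 0, 0, 0, -0.2, 0, 0, 0, 0, 0, -0.2, 0, 0, 0, 0]

```text
clock: 17.23
eef_pos: [0.5359, -0.0007, 0.2186]
tcp_rot: [0.707, 0.708, 0.001, -0.0]
ft_force: [0.8, 3.7, -1.7]
finger_gap: 0.998
gripper_force: 1.9
```

>>> drive_tool:
  motion: [0, -0.2, 0, 0, 0, 0, 0, -0.2, 0, 0, 0, 0, 0, -0.2, 0, 0, 0, 0]

```text
clock: 17.48
eef_pos: [0.5358, -0.0154, 0.2186]
tcp_rot: [0.706, 0.708, 0.001, -0.0]
ft_force: [1.5, 5.3, -1.4]
finger_gap: 0.999
gripper_force: 3.0
```

>>> drive_tool:
  motion: [0, -0.2, 0, 0, 0, 0, 0, -0.2, 0, 0, 0, 0, 0, -0.2, 0, 0, 0, 0]

```text
clock: 17.73
eef_pos: [0.5355, -0.0303, 0.2185]
tcp_rot: [0.706, 0.708, 0.001, -0.001]
ft_force: [-0.4, 5.3, -0.0]
finger_gap: 1.003
gripper_force: 2.9
```

>>> drive_tool:
  motion: [0, -0.2, 0, 0, 0, 0, 0, -0.2, 0, 0, 0, 0]

```text
clock: 17.9
eef_pos: [0.5354, -0.0402, 0.2185]
tcp_rot: [0.706, 0.708, 0.001, -0.001]
ft_force: [0.8, 5.8, -0.6]
finger_gap: 1.002
gripper_force: 2.9
```

Drag with the leaf gripping is about 5.5 N. The stop is expected near TCP y≈-0.064, so I step more finely.

>>> drive_tool:
  motion: [0, -0.15, 0, 0, 0, 0, 0, -0.15, 0, 0, 0, 0]

```text
clock: 18.07
eef_pos: [0.5354, -0.0478, 0.2185]
tcp_rot: [0.706, 0.708, 0.001, -0.001]
ft_force: [0.9, 4.6, 0.9]
finger_gap: 0.996
gripper_force: 2.9
```

>>> drive_tool:
  motion: [0, -0.1, 0, 0, 0, 0, 0, -0.1, 0, 0, 0, 0]

```text
clock: 18.23
eef_pos: [0.5355, -0.0527, 0.2185]
tcp_rot: [0.706, 0.708, 0.001, -0.001]
ft_force: [0.7, 5.1, 0.6]
finger_gap: 0.999
gripper_force: 2.9
```

>>> drive_tool:
  motion: [0, -0.08, 0, 0, 0, 0, 0, -0.08, 0, 0, 0, 0]

```text
clock: 18.4
eef_pos: [0.5354, -0.0567, 0.2185]
tcp_rot: [0.706, 0.708, 0.001, -0.001]
ft_force: [0.9, 4.5, 0.1]
finger_gap: 0.998
gripper_force: 2.9
```

>>> drive_tool:
  motion: [0, -0.05, 0, 0, 0, 0]

```text
clock: 18.48
eef_pos: [0.5354, -0.0579, 0.2185]
tcp_rot: [0.706, 0.708, 0.001, -0.001]
ft_force: [0.5, 6.3, 0.3]
finger_gap: 0.999
gripper_force: 2.9
```

>>> drive_tool:
  motion: [0, -0.05, 0, 0, 0, 0, 0, -0.05, 0, 0, 0, 0]

```text
clock: 18.65
eef_pos: [0.5355, -0.0603, 0.2185]
tcp_rot: [0.706, 0.708, 0.001, -0.001]
ft_force: [1.1, 6.2, -0.3]
finger_gap: 1.001
gripper_force: 2.8
```

>>> drive_tool:
  motion: [0, -0.05, 0, 0, 0, 0]

```text
clock: 18.73
eef_pos: [0.5355, -0.0616, 0.2185]
tcp_rot: [0.706, 0.708, 0.001, -0.001]
ft_force: [1.4, 4.7, 0.1]
finger_gap: 1.001
gripper_force: 2.8
```

>>> drive_tool:
  motion: [0, -0.05, 0, 0, 0, 0]

```text
clock: 18.82
eef_pos: [0.5355, -0.0628, 0.2185]
tcp_rot: [0.706, 0.708, 0.001, -0.001]
ft_force: [0.9, 5.8, -0.8]
finger_gap: 1.004
gripper_force: 2.8
```

>>> drive_tool:
  motion: [0, -0.05, 0, 0, 0, 0]

```text
clock: 18.9
eef_pos: [0.5355, -0.0641, 0.2185]
tcp_rot: [0.706, 0.708, 0.001, -0.001]
ft_force: [1.2, 5.8, 0.0]
finger_gap: 0.997
gripper_force: 2.8
```

>>> drive_tool:
  motion: [0, -0.05, 0, 0, 0, 0]

```text
clock: 18.98
eef_pos: [0.5355, -0.0652, 0.2185]
tcp_rot: [0.706, 0.708, 0.001, -0.001]
ft_force: [1.9, 9.8, -0.1]
finger_gap: 1.002
gripper_force: 5.0
```

>>> drive_tool:
  motion: [0, -0.05, 0, 0, 0, 0]

```text
clock: 19.07
eef_pos: [0.5355, -0.0658, 0.2185]
tcp_rot: [0.706, 0.708, 0.002, -0.002]
ft_force: [2.1, 12.3, 1.4]
finger_gap: 1.004
gripper_force: 6.1
```

>>> drive_tool:
  motion: [0, -0.05, 0, 0, 0, 0]

```text
clock: 19.15
eef_pos: [0.5355, -0.0663, 0.2185]
tcp_rot: [0.706, 0.709, 0.003, -0.002]
ft_force: [2.1, 15.0, 1.9]
finger_gap: 1.001
gripper_force: 7.9
```

A clear rise from ~5.6 to 12-15 N: firm on the stop. I back off and check.

>>> drive_tool:
  motion: [0, 0.2, 0, 0, 0, 0, 0, 0.8, 0, 0, 0, 0, 0, 1, 0, 0, 0, 0, 0, 1, 0, 0, 0, 0, 0, 1, 1, 0, 0, 0, 0, 1, 1, 0, 0, 0, 0, 1, 1, 0, 0, 0, 0, 0, 0, 0, 0, 0]

```text
clock: 19.82
eef_pos: [0.5374, 0.0846, 0.2987]
tcp_rot: [0.705, 0.709, 0.003, 0.003]
ft_force: [1.2, -0.0, -0.3]
finger_gap: 1.001
gripper_force: 0.0
```

```bash
python3 - <<'E'
from h import *
st()
c=imaging.camera('top'); s=imaging.camera('scene')
for k in(c,s):
  q=box(cloud(k),.083,.097,y=(-.33,.0)); print(len(q),cv2.minAreaRect(q[:,:2].astype(np.float32)),np.percentile(q[:,1],[.5,99.5]))
for n,u,v in [('bot',309,147),('slide',371,206)]: print(n,pt(c,u,v))
cv2.imwrite('pics/c6.png',np.hstack([cv2.resize(s['pixels'][110:290,80:320],(400,300),interpolation=2),cv2.resize(c['pixels'][110:272,220:400],(400,300),interpolation=2)]))
E
```

```text
19.8167 [0.5374 0.0846 0.2987] yaw 0.27 tz [ 0.009 -0.    -1.   ] [ 1.24 -0.02 -0.35] [ 0.04  0.36 -0.22  0.98 -0.    1.61]
1436 ((0.5342850685119629, -0.19436830282211304), (0.1304188072681427, 0.23692013323307037), 0.13963408768177032) [-0.30511803 -0.07641872]
1819 ((0.5370029211044312, -0.1918032169342041), (0.13290686905384064, 0.2338830977678299), 1.5334365367889404) [-0.30695211 -0.0780001 ]
bot [ 0.7483 -0.161   0.0629]
slide [ 0.4886 -0.4355  0.0354]
```

View pics/c6.png

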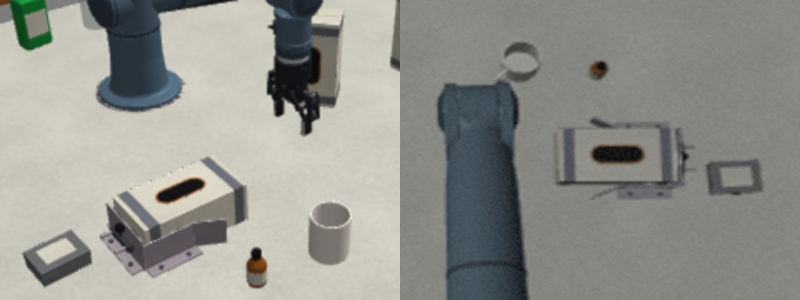

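The carton sits in the holder with the opening up. It spans y -0.305 to -0.076, so its front end is at the pad (-0.305). The bystanders have not moved, and the robot is clear.

```bash
python3 -c "from bench import manip; print(manip.hand_in())"
```

```text
the job is handed in; nothing more can be done
None
```

The carton is tipped onto its back with the opening up, squared, and pushed into the holder until firm on the depth stop (peak about 15 N, roughly 9 N beyond drag, slightly over your 5–8 N range but well under the 22 N crush limit); the slide box, bottle and mug were left where they were, and the job is handed in.

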